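# Cycle the key switch and take out its key

## Task

Reset the welding cell at its key switch: turn the key clockwise as far as it goes, then back anticlockwise past where it stood, feeling for the one position where it comes out, and draw it out without forcing the lock. Set the key down in the shallow metal tray (do not drop it), and leave the other things where they lie.

Things in the scene. Friction and masses are not known exactly. Their poses are not given: they have to be found in the camera images.
- switch_box: fixed grey switch box, 150 (x) x 120 (y) x 46 mm high; origin at the centre of its underside, z up. A lock with a vertical axis is let into its top, 25 mm from the origin toward -x; a flush push button and an indicator, 10 mm high, stand 75 mm further along +x
- lock_axis (a point): point on the lock's vertical axis, on top of its round steel face (52 mm across, 1 mm proud of the box, in a flat 78 mm ring). The face is 8 mm thick, with a 12 mm hole for the shank and, across it, a slot 8 mm wide, 45 mm long: the lugs pass up only there. Black marks by the ring: pointer at the two stops. Over 55 N of contact from the key forces the lock
- plug (a joint): angle (rad) of the plug that the key turns: about 0 at the start, positive clockwise seen from above; key yaw = box yaw - angle, with 0.05 free play. Stops at +0.45 (over 0.37 counts as fully turned) and -1.1. Stays where left; 0.04 N m turns it, 0.4 at a stop may force it. The slot is at a key angle from -1.0 to -0.25, measured nowhere: feel for it (+-0.05)
- key: steel key, upright in the lock, 60 mm tall, 60 g; origin at the centre of its lower end, z up to the bow, x toward the pointer. Shank 10 mm across; two lugs at the lower end, 6 mm wide, 7 high, 42 mm over both, along x. The lower end starts 17 mm below the lock face's top: lifted 2 mm they meet the face's underside, past 17 mm it is out. Collar 18 mm across, with a pointer
- key_bow (a point): centre of the key's bow, 43 mm above its lower end: a flat upright plate 34 mm wide (along the key's x), 9 mm thick (along the key's y, the way to pinch it) and 34 mm tall
- tray: fixed shallow open metal tray, 150 (x) x 130 (y) x 16 mm high, walls and floor 4 mm; origin at the centre of its underside
- nozzle: bystander: copper welding nozzle, 24 mm across, 32 mm tall; origin at the centre of its underside
- lens_case: bystander: round white lens case, 47 mm across, 17 mm tall; origin at the centre of its underside
- pliers: bystander: needle-nose pliers, 153 x 50 x 13 mm; origin at the centre of its underside
- tape_roll: bystander: roll of masking tape, 96 mm across, 24 mm tall; origin at the centre of its underside
- screwdriver: bystander: screwdriver, 173 mm long, 27 mm thick; origin at the centre of its underside
- fuse_carton: bystander: small carton, 58 x 75 x 30 mm; origin at the centre of its underside
- pendant: bystander: handheld jog pendant, 105 x 44 x 20 mm; origin at the centre of its underside

How it is judged:
By the outcome, as a careful person would: the job done as asked, in the order asked, and still so for the second after the job is handed in, with the robot touching nothing.
It also fails if it takes over 72 s, if anything falls off the work surface, if the arm or the gripper's body presses on something with over 40 N, if the wrist force passes 120 N, or if a joint passes its speed limit or range.

## Robot

A 6-joint arm with a two-finger parallel gripper is mounted at the origin on a cart in front of the work surface, level with it; the furniture and walls round the work are solid. World frame = base frame: x ahead of the robot, y to its left, z up, the work surface at z = 0. Lengths are in m, angles in rad, forces in N, time in s.
With the tool pointing down it reaches from about 0.425 to 1.125 m from the base axis. Payload 14.9 kg.
Tool frame: the origin (TCP) lies between the finger pads; the fingertips stand 22 mm ahead of it and the grasp point (between the pads) lies 3 mm ahead of it (ctrl.tip_extent is the distance from the TCP to the fingertips, in m); z points along the fingers, y is the line along which they close (so a half turn about z gives the same grasp; the last joint's range is limited). The gripper opens to 91 mm and grips with 3 to 60 N. Pads are 32 mm wide; open, the fingers measure 118 mm over their backs; the gripper's body (76 mm by 178 mm) begins 60 mm behind the grasp point.
Start: joints at [1.236, 0.379, 1.734, -0, 1.028, -0.033], TCP at [0.208, 0.668, 0.236] pointing down, gripper open.
Joint ranges: [-2.77, 2.77], [-0.74, 2.19], [0, 2.66], [-1.06, 4.2], [0.31, 2.87], [-3.08, 3.08]. Speed limits (rad/s): [1.89, 1.89, 2.39, 3.14, 3.14, 3.14].

## Interface

Orientations are given as a unit quaternion [w, x, y, z].
In Python, from station import ctrl gives the robot as it stands.
- The arm moves only by the shell command python3 -m jog 'ROWS' [FORCE]. ROWS is JSON, a list of rows, each an object with "turn": the turn, a rotation vector about the tool's x, y, z in degrees, a list of three; "offset": the shift along the tool's x, y, z in m, a list of three; "claw": the finger opening in m, from 0 to 0.0912. In form: [{"turn": [wx, wy, wz], "offset": [dx, dy, dz], "claw": claw}, ...]. A call has 1 to 8 rows; each row shifts and turns the commanded pose from where the row before left it, along the tool's axes as they then stand; what a row does not reach is not made up. A row lasts 1/10 s, in which the tool goes at most 50 mm and 8.59 degrees, less where a joint would pass 70% of its speed; a pose out of reach is approached as far as the arm can. A call with a gripper value outside its range is refused whole. The fingers move at their own pace and stop on an object; FORCE is the grip in N (left out, the last holds). Time passes only in rows, so rows that do not move let the fingers close. It gives the time, the measured TCP pose, the force, the opening and the grip force at its end, in the units of the state.
- ctrl.get_state(): the state, without advancing time (a new reading comes with each control period).
- ctrl.capture(name): name is "scene" or "top" or "wrist"; returns (picture, depth): 420x560x3 uint8, blue, green, red; 420x560 float32, m along the optical axis (not along the pixel's ray), 0 where there is no reading.
- ctrl.camera_params(name): a dict with "camera_matrix" (3x3 intrinsics, pixels), "k1" (the pictures are not rectified: a ray, as slopes to the right and down, at radius r is drawn at 1 + k1 r^2 times it, then the intrinsics apply), "R" (3x3) and "t" (3): a world point X has camera coordinates R X + t. Camera axes: x right, y down, z forward; pixel columns grow to the right and rows downward; lengths in m; the calibration is good to about 2 mm. A picture is of the moment at which its call begins: read the wrist's pose just before it. camera_params takes no time and is no camera call; for the wrist camera it gives the pose at the moment of the call.
- ctrl.close_job(): hands the job in; it is judged then, once.
Trained networks look in the newest picture that a camera, given by its name, has taken for a name from the list of things; names that differ only in an ending like _2 or _b are one class to them, and where a whole thing is asked for, a point or a joint stands for the part that bears it (a point fixed in the world has none). Each returns a list of dicts, best first, with "confidence" (0 to 1); they miss things now and then, are a little off and sometimes report something else, mostly with a low value. They report only what shows in the picture. A call takes as long as a camera call.
- ctrl.regions_of(camera, thing): "mask" (420x560 bool, what is visible of it) and "bbox" ([left, top, right, bottom] in pixels, round what is visible of it).
- ctrl.spot_point(camera, thing): "xy" ([column, row] in pixels: a listed point, or the origin of a listed thing).
The state is a dict: "clock": time; "joint_positions": joint angles; "dq": joint speeds; "tau": joint torques, N m; "eef_pos": TCP position; "tcp_rot": TCP orientation; "force": force on the tool from outside, world axes, zero at the start; "moment": the same for the moment, N m; "grip_width": opening from 0.0 (shut) to 1.0 (fully open); "grasp_force": force on a finger pad.
Only numpy, scipy, OpenCV 4.12 (cv2) and the standard library are available. Lean on these libraries where they do the work, as an engineer would, in place of code of your own. Each camera call takes 0.05 s, during which the arm holds its last target. There are 200 camera calls.

## Working session

There is one attempt and no reset: what is moved stays moved. The work goes in short steps, Python scripts to look and compute and a shell command to move; the robot and the scene stay as the last step left them, time stands still between calls to the robot, and variables do not carry over. Pictures are saved under pics/ and viewed, at most 10 in all, crops included, and the job is handed in when it is done.

```bash
ls; mkdir -p pics
cat > h.py <<'E'
from station import ctrl
import numpy as np, cv2
from scipy.spatial.transform import Rotation as Rn
def ray(p,xy):
    K=np.array(p["camera_matrix"]);k=p["k1"]
    d=np.array([(xy[0]-K[0,2])/K[0,0],(xy[1]-K[1,2])/K[1,1]]);u=d.copy()
    for _ in range(30): u=d/(1+k*(u@u))
    return np.array([u[0],u[1],1.])
def at_z(p,xy,z):
    R=np.array(p["R"]);t=np.array(p["t"]);c=-R.T@t;v=R.T@ray(p,xy)
    return c+v*(z-c[2])/v[2]
def at_d(p,xy,d):
    R=np.array(p["R"]);t=np.array(p["t"]);return R.T@(ray(p,xy)*d-t)
def rot(s): 
    q=s["tcp_rot"];return Rn.from_quat([q[1],q[2],q[3],q[0]])
E
python3 - <<'E'
from h import *
s=ctrl.get_state();print(s["clock"],s["eef_pos"],rot(s).as_matrix().round(3),s["grip_width"])
ims=[]
for c in ("scene","top"):
    im,d=ctrl.capture(c);p=ctrl.camera_params(c);cv2.imwrite(f"pics/{c}0.png",im)
    print(c,"cam at",-np.array(p["R"]).T@p["t"])
    for th,z in (("switch_box",0),("lock_axis",.047),("key_bow",.073),("key",.03),("tray",0)):
        for r in ctrl.spot_point(c,th)[:2]:
            print(th,round(r["confidence"],2),np.round(r["xy"],1),at_z(p,r["xy"],z).round(4))
E
```

```text
pics
0.0 [0.20795761 0.66801622 0.23528979] [[-0.955  0.297 -0.   ]
 [ 0.297  0.955 -0.001]
 [ 0.    -0.001 -1.   ]] 0.9996339137727719
scene cam at [-0.12115802 -0.72713656  0.78029158]
switch_box 0.65 [300.4 275.9] [ 0.5057 -0.1899  0.    ]
lock_axis 0.8 [295.1 265.2] [ 0.4883 -0.182   0.047 ]
key_bow 0.58 [292.5 257.4] [ 0.4845 -0.1737  0.073 ]
key 0.62 [292.7 271.4] [ 0.4786 -0.1831  0.03  ]
tray 0.86 [205.7 225. ] [0.4447 0.2025 0.    ]
top cam at [ 0.44866174 -0.02579836  1.21810917]
switch_box 0.94 [335.2 250.6] [ 0.5026 -0.1877  0.    ]
lock_axis 0.7 [187.6 153.3] [0.7532 0.2019 0.047 ]
lock_axis 0.68 [339.2 259.3] [ 0.4785 -0.1912  0.047 ]
key_bow 0.49 [337.7 260. ] [ 0.4761 -0.1838  0.073 ]
key_bow 0.25 [261.  277.3] [0.4328 0.0063 0.073 ]
key 0.47 [338.7 258.1] [ 0.482  -0.1924  0.03  ]
tray 0.86 [184.6 269.5] [0.4515 0.2096 0.    ]
tray 0.5 [338.  258.7] [ 0.4813 -0.1947  0.    ]
```

View pics/top0.png

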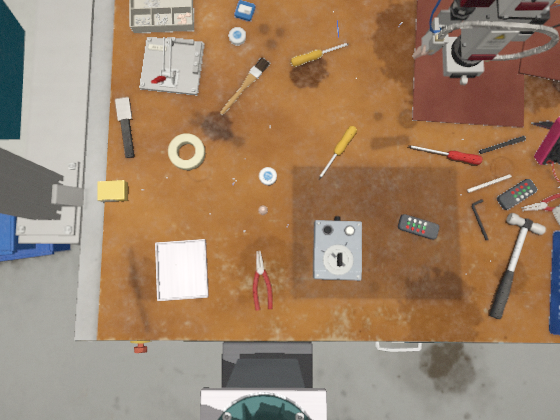

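View pics/scene0.png

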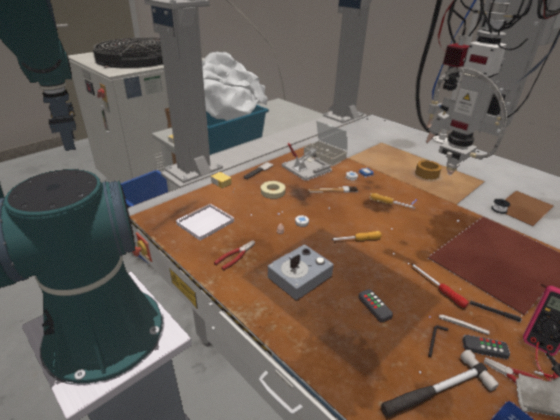

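Run:
```python
from h import *
for c in ("top","scene"):
    im,d=ctrl.capture(c);p=ctrl.camera_params(c)
    for th,lo,hi in (("switch_box",.04,.055),("key",.06,.1),("tray",.011,.022)):
        for r in ctrl.regions_of(c,th)[:1]:
            v,u=np.nonzero(r["mask"]&(d>0))
            P=np.array([at_d(p,(a,b),d[b,a]) for a,b in zip(u,v)])
            Q=P[(P[:,2]>lo)&(P[:,2]<hi)]
            print(c,th,round(r["confidence"],2),r["bbox"],len(P),len(Q),"z pct",np.percentile(P[:,2],[5,50,95,99]).round(3))
            if len(Q)>5:
                rc=cv2.minAreaRect((Q[:,:2]*1000).astype(np.float32));print("  rect",np.round(rc[0],1),np.round(rc[1],1),round(rc[2],1),"mean",Q.mean(0).round(4))
            if th=="tray": 
                rc=cv2.minAreaRect((P[:,:2]*1000).astype(np.float32));print("  rect all",rc)
```

```text
top switch_box 0.8 [313.6, 219.1, 364.5, 280.7] 2699 2552 z pct [0.041 0.046 0.051 0.057]
  rect [ 504.3 -188.5] [119.4 149.3] 88.4 mean [ 0.5026 -0.1878  0.0465]
top tray 0.84 [154.6, 240.9, 207.8, 301.1] 3029 372 z pct [0.    0.005 0.016 0.019]
  rect [452.1 216.4] [151.8 133.1] 4.8 mean [0.4528 0.2172 0.0156]
  rect all ((452.0897216796875, 219.05386352539062), (153.92791748046875, 139.28616333007812), 3.730879783630371)
scene switch_box 0.94 [266.5, 245.9, 331.6, 298.4] 2052 1393 z pct [0.009 0.046 0.05  0.056]
  rect [ 504.4 -190. ] [122.5 154.8] 88.2 mean [ 0.4965 -0.1954  0.0466]
scene key 0.65 [290.3, 252.8, 302.1, 271.4] 135 102 z pct [0.047 0.074 0.091 0.092]
  rect [ 477.8 -188.7] [11.1 34.8] 87.2 mean [ 0.4758 -0.1908  0.0786]
scene tray 0.9 [174.6, 204.9, 235.4, 239.6] 1135 231 z pct [0.002 0.006 0.017 0.018]
  rect [450.7 213.7] [155.9 133.7] 2.5 mean [0.4465 0.2058 0.0149]
  rect all ((458.90234375, 215.28761291503906), (169.57655334472656, 135.581298828125), 4.7506585121154785)
```

The top picture shows the switch box at (338,250), with the key's lock at (338,260) and the buttons above it toward +x. The tray is at (181,270) and the pliers at (262,280) between them. The scene view agrees. The lock comes out at about (0.478, -0.1885) with yaw about -2°, and its heights match the given sizes. I'll travel in an arc to stay within reach, then turn.

```bash
python3 -m jog '[{"turn":[0,0,0],"offset":[-0.04,-0.023,0],"claw":0.09},{"turn":[0,0,0],"offset":[-0.04,-0.023,0],"claw":0.09},{"turn":[0,0,0],"offset":[-0.04,-0.023,0],"claw":0.09},{"turn":[0,0,0],"offset":[-0.04,-0.023,0],"claw":0.09},{"turn":[0,0,0],"offset":[-0.04,-0.023,0],"claw":0.09},{"turn":[0,0,0],"offset":[-0.04,-0.023,0],"claw":0.09},{"turn":[0,0,0],"offset":[-0.04,-0.023,0],"claw":0.09},{"turn":[0,0,0],"offset":[-0.04,-0.023,0],"claw":0.09}]'
python3 -m jog '[{"turn":[0,0,0],"offset":[-0.04,-0.023,0],"claw":0.09},{"turn":[0,0,0],"offset":[-0.04,-0.023,0],"claw":0.09},{"turn":[0,0,0],"offset":[-0.04,-0.023,0],"claw":0.09},{"turn":[0,0,0],"offset":[-0.007,-0.044,0],"claw":0.09},{"turn":[0,0,0],"offset":[-0.007,-0.044,0],"claw":0.09},{"turn":[0,0,0],"offset":[-0.007,-0.044,0],"claw":0.09},{"turn":[0,0,0],"offset":[-0.007,-0.044,0],"claw":0.09},{"turn":[0,0,0],"offset":[-0.007,-0.044,0],"claw":0.09}]'
python3 -m jog '[{"turn":[0,0,0],"offset":[-0.007,-0.044,0],"claw":0.09},{"turn":[0,0,0],"offset":[-0.007,-0.044,0],"claw":0.09},{"turn":[0,0,0],"offset":[-0.007,-0.044,0],"claw":0.09},{"turn":[0,0,0],"offset":[-0.007,-0.044,0],"claw":0.09},{"turn":[0,0,0],"offset":[-0.007,-0.044,0],"claw":0.09},{"turn":[0,0,0],"offset":[-0.007,-0.044,0],"claw":0.09},{"turn":[0,0,8.25],"offset":[0,0,0],"claw":0.09},{"turn":[0,0,8.25],"offset":[0,0,0],"claw":0.09}]'
python3 -m jog '[{"turn":[0,0,8.25],"offset":[0,0,0],"claw":0.09},{"turn":[0,0,8.25],"offset":[0,0,0],"claw":0.09},{"turn":[0,0,8.25],"offset":[0,0,0],"claw":0.09},{"turn":[0,0,8.25],"offset":[0,0,0],"claw":0.09},{"turn":[0,0,8.25],"offset":[0,0,0],"claw":0.09},{"turn":[0,0,8.25],"offset":[0,0,0],"claw":0.09},{"turn":[0,0,8.25],"offset":[0,0,0],"claw":0.09},{"turn":[0,0,8.25],"offset":[0,0,0],"claw":0.09}]'
python3 -m jog '[{"turn":[0,0,8.25],"offset":[0,0,0],"claw":0.09},{"turn":[0,0,8.25],"offset":[0,0,0],"claw":0.09},{"turn":[0,0,8.25],"offset":[0,0,0],"claw":0.09},{"turn":[0,0,8.25],"offset":[0,0,0],"claw":0.09},{"turn":[0,0,8.25],"offset":[0,0,0],"claw":0.09},{"turn":[0,0,8.25],"offset":[0,0,0],"claw":0.09},{"turn":[0,0,8.25],"offset":[0,0,0],"claw":0.09},{"turn":[0,0,8.25],"offset":[0,0,0],"claw":0.09}]'
cat >> h.py <<'E'
def show():
    s=ctrl.get_state();M=rot(s).as_matrix()
    print("t",round(s["clock"],2),"pos",np.round(s["eef_pos"],4),"yaw_y",round(np.degrees(np.arctan2(M[1,1],M[0,1])),2),"tilt",M[:2,2].round(4),"F",np.round(s["force"],1),"M",np.round(s["moment"],3),"w",round(s["grip_width"]*91.2,1),"g",round(s["grasp_force"],1),"j6",round(s["joint_positions"][5],2))
    return s,M
def togo(M,s,tgt): print("tool offset to go",(M.T@(np.array(tgt)-s["eef_pos"])).round(4))
E
python3 - <<'E'
from h import *
s,M=show()
p=ctrl.camera_params("wrist");im,d=ctrl.capture("wrist");cv2.imwrite("pics/w1.png",im)
for th,z in (("lock_axis",.047),("key_bow",.073)):
    for r in ctrl.spot_point("wrist",th)[:2]: print(th,round(r["confidence"],2),np.round(r["xy"],1),at_z(p,r["xy"],z).round(4))
for th,lo,hi in (("key",.065,.1),("switch_box",.04,.055)):
    for r in ctrl.regions_of("wrist",th)[:1]:
        v,u=np.nonzero(r["mask"]&(d>0));P=np.array([at_d(p,(a,b),d[b,a]) for a,b in zip(u,v)])
        Q=P[(P[:,2]>lo)&(P[:,2]<hi)];print(th,len(P),len(Q),np.percentile(P[:,2],[5,50,95]).round(3))
        if len(Q)>5: print(cv2.minAreaRect((Q[:,:2]*1000).astype(np.float32)))
E
```

```text
clock: 1.8
eef_pos: [0.46, 0.3961, 0.2362]
tcp_rot: [0.0, 0.15, 0.989, 0.0]
force: [0.5, 1.9, 0.9]
grip_width: 0.988
grasp_force: 0.0
clock: 2.6
eef_pos: [0.5206, 0.074, 0.2361]
tcp_rot: [0.0, 0.15, 0.989, 0.0]
force: [1.6, 0.2, 0.1]
grip_width: 0.988
grasp_force: 0.0
clock: 3.4
eef_pos: [0.4823, -0.1904, 0.236]
tcp_rot: [0.0, 0.294, 0.956, -0.0]
force: [0.0, -0.4, -0.0]
grip_width: 0.986
grasp_force: 0.0
clock: 4.2
eef_pos: [0.4827, -0.189, 0.236]
tcp_rot: [0.0, 0.767, 0.642, 0.0]
force: [-0.3, 0.5, 0.6]
grip_width: 0.986
grasp_force: 0.0
clock: 5.0
eef_pos: [0.4827, -0.189, 0.2361]
tcp_rot: [0.0, 0.993, 0.121, 0.0]
force: [-0.8, 0.7, 0.2]
grip_width: 0.984
grasp_force: 0.0
t 5.0 pos [ 0.4827 -0.189   0.2361] yaw_y -76.13 tilt [ 0.0002 -0.0001] F [-0.8  0.7  0.2] M [-0.084  0.168  0.015] w 89.8 g 0.0 j6 0.91
lock_axis 0.85 [281.2 207.2] [ 0.4788 -0.1887  0.047 ]
key_bow 0.91 [281.  216.2] [ 0.4761 -0.1893  0.073 ]
key 485 430 [0.053 0.09  0.092]
((480.3860778808594, -187.59466552734375), (9.109225273132324, 33.1988410949707), 86.93191528320312)
switch_box 18898 17976 [0.045 0.047 0.051]
((504.97576904296875, -187.89871215820312), (121.12030792236328, 150.27381896972656), 88.63407135009766)
```

View pics/w1.png

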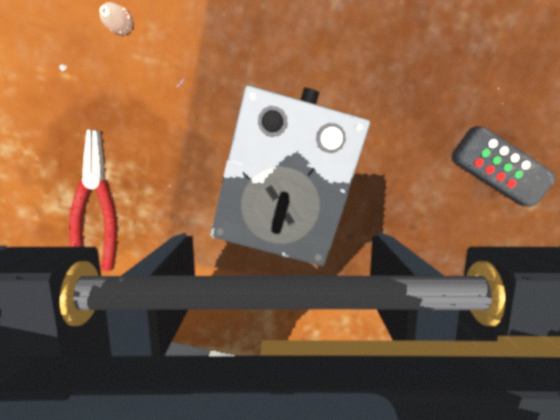

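The wrist view shows the lock face at (281,205). The bow runs upright from (287,195) to (276,230), and a dark slot crosses the face from about (268,187) to (292,222). I'll warp the face plane to a metric top view to read the slot's direction.

Run:
```python
from h import *
im=cv2.imread("pics/w1.png");p=ctrl.camera_params("wrist");R=np.array(p["R"]);t=np.array(p["t"]);K=np.array(p["camera_matrix"])
n=560;c=np.array([.4795,-.188]);i,j=np.mgrid[0:n,0:n]
# up = +x world, left = +y world, 7 px/mm
X=np.stack([c[0]+(n/2-i)/7000,c[1]+(n/2-j)/7000,np.full(i.shape,.047)],-1)@R.T+t
a,b=X[...,0]/X[...,2],X[...,1]/X[...,2];f=1+p["k1"]*(a*a+b*b)
o=cv2.remap(im,(K[0,0]*a*f+K[0,2]).astype(np.float32),(K[1,1]*b*f+K[1,2]).astype(np.float32),cv2.INTER_CUBIC)
o=cv2.convertScaleAbs(o,alpha=1.5);cv2.circle(o,(280,280),182,(0,255,0),1);cv2.drawMarker(o,(280,280),(0,0,255))
cv2.imwrite("pics/face.png",o)
```

```text
(no output)
```

View pics/face.png

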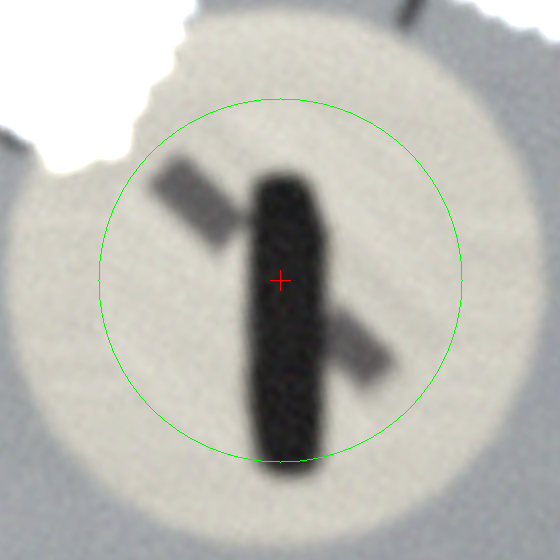

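The face ring centres at (275,278) in this warp, which puts the axis at about (0.4798, -0.1873). The slot runs from (167,170) to (378,368), about +47° world yaw, or a key angle near -0.84. That's within the stated range, but I still have to confirm it by feel.

```bash
python3 -m jog '[{"turn":[0,0,8],"offset":[0,0,0],"claw":0.09},{"turn":[0,0,8],"offset":[0,0,0],"claw":0.09},{"turn":[0,0,0],"offset":[-0.003,-0.0016,0.03],"claw":0.06},{"turn":[0,0,0],"offset":[0,0,0.03],"claw":0.05},{"turn":[0,0,0],"offset":[0,0,0.03],"claw":0.04},{"turn":[0,0,0],"offset":[0,0,0.03],"claw":0.03},{"turn":[0,0,0],"offset":[0,0,0.02],"claw":0.03},{"turn":[0,0,0],"offset":[0,0,0.013],"claw":0.03}]' 5 >/dev/null
python3 -m jog '[{"turn":[0,0,0],"offset":[0,0,0],"claw":0.03},{"turn":[0,0,0],"offset":[0,0,0],"claw":0.03}]' >/dev/null
python3 - <<'E'
from h import *
s,M=show();togo(M,s,[.4798,-.1873,.083])
E
```

```text
t 6.25 pos [ 0.4801 -0.1875  0.0835] yaw_y -91.74 tilt [ 0.0004 -0.0002] F [ 0.  -0.3  0.5] M [-0.083  0.19   0.03 ] w 30.8 g 0.0 j6 1.18
tool offset to go [-0.0003 -0.0001  0.0005]
```

```bash
python3 -m jog '[{"turn":[0,0,0],"offset":[0,0,0],"claw":0.015},{"turn":[0,0,0],"offset":[0,0,0],"claw":0.009},{"turn":[0,0,0],"offset":[0,0,0],"claw":0.006},{"turn":[0,0,0],"offset":[0,0,0],"claw":0.0},{"turn":[0,0,0],"offset":[0,0,0],"claw":0.0},{"turn":[0,0,0],"offset":[0,0,0],"claw":0.0}]' 5 >/dev/null
python3 -c "from h import *;show()"
```

```text
t 6.85 pos [ 0.4801 -0.1875  0.0835] yaw_y -91.78 tilt [ 0.0008 -0.0004] F [-0.5  0.4  7.2] M [0.116 0.34  0.031] w 8.9 g 5.0 j6 1.18
```

```bash
python3 -m jog '[{"turn":[0,0,0],"offset":[0,0,0],"claw":0.0},{"turn":[0,0,0],"offset":[0,0,0],"claw":0.0},{"turn":[0,0,0],"offset":[0,0,0],"claw":0.0}]' 25 >/dev/null
python3 -c "from h import *;show()"
python3 -m jog '[{"turn":[0,0,0],"offset":[0,0,-0.0008],"claw":0.0},{"turn":[0,0,0],"offset":[0,0,0],"claw":0.0}]' >/dev/null
python3 -c "from h import *;show()"
```

```text
t 7.15 pos [ 0.4801 -0.1875  0.0835] yaw_y -91.79 tilt [ 0.0008 -0.0003] F [-1.4  1.   7.8] M [0.024 0.443 0.029] w 9.1 g 25.0 j6 1.18
t 7.35 pos [ 0.4797 -0.1873  0.0838] yaw_y -91.79 tilt [ 0. -0.] F [-0.3  0.3 -0.5] M [-0.037  0.168 -0.054] w 9.0 g 25.0 j6 1.18
```

```bash
python3 -m jog '[{"turn":[0,0,5],"offset":[0,0,0],"claw":0.0},{"turn":[0,0,5],"offset":[0,0,0],"claw":0.0},{"turn":[0,0,5],"offset":[0,0,0],"claw":0.0},{"turn":[0,0,3],"offset":[0,0,0],"claw":0.0},{"turn":[0,0,0],"offset":[0,0,0],"claw":0.0}]' >/dev/null
python3 -c "from h import *;show()"
python3 -m jog '[{"turn":[0,0,2],"offset":[0,0,0],"claw":0.0},{"turn":[0,0,1],"offset":[0,0,0],"claw":0.0},{"turn":[0,0,0],"offset":[0,0,0],"claw":0.0}]' >/dev/null
python3 -c "from h import *;show()"
python3 -m jog '[{"turn":[0,0,1.5],"offset":[0,0,0],"claw":0.0},{"turn":[0,0,0],"offset":[0,0,0],"claw":0.0}]' >/dev/null
python3 -c "from h import *;show()"
python3 -m jog '[{"turn":[0,0,1],"offset":[0,0,0],"claw":0.0},{"turn":[0,0,0],"offset":[0,0,0],"claw":0.0}]' >/dev/null
python3 -c "from h import *;show()"
```

```text
t 7.85 pos [ 0.4797 -0.1874  0.0837] yaw_y -109.83 tilt [ 0.0001 -0.0002] F [-0.3 -0.8 -0.5] M [-0.342  0.232  0.05 ] w 8.7 g 25.0 j6 1.5
t 8.15 pos [ 0.4797 -0.1874  0.0837] yaw_y -112.74 tilt [ 0.0001 -0.0002] F [-0.7 -3.3 -0.1] M [-0.803  0.266 -0.04 ] w 8.9 g 25.0 j6 1.55
t 8.35 pos [ 0.4797 -0.1874  0.0837] yaw_y -114.33 tilt [-0.     -0.0002] F [-1.  -5.3 -0.6] M [-0.982  0.382 -0.029] w 8.8 g 25.0 j6 1.58
t 8.55 pos [ 0.4797 -0.1874  0.0838] yaw_y -115.34 tilt [ 0.     -0.0002] F [-0.7 -4.6 -1.1] M [-1.182  0.346  0.018] w 8.8 g 25.0 j6 1.6
```

```bash
python3 -m jog '[{"turn":[0,0,0],"offset":[0.0003,0.0007,0],"claw":0.0},{"turn":[0,0,0],"offset":[0,0,0],"claw":0.0}]' >/dev/null
python3 -c "from h import *;show()"
python3 -m jog '[{"turn":[0,0,1.5],"offset":[0,0,0],"claw":0.0},{"turn":[0,0,0],"offset":[0,0,0],"claw":0.0}]' >/dev/null
python3 -c "from h import *;show()"
```

```text
t 8.75 pos [ 0.4795 -0.1878  0.0836] yaw_y -115.32 tilt [-0.0003  0.0005] F [-0.2 -0.1 -0.4] M [-0.104  0.155  0.053] w 9.1 g 25.0 j6 1.59
t 8.95 pos [ 0.4795 -0.1879  0.0836] yaw_y -116.88 tilt [-0.0003  0.0002] F [-0.6 -0.8 -0.8] M [-0.08   0.222  0.017] w 8.4 g 25.0 j6 1.62
```

```bash
python3 -m jog '[{"turn":[0,0,1],"offset":[0,0,0],"claw":0.0},{"turn":[0,0,0],"offset":[0,0,0],"claw":0.0}]' >/dev/null
python3 -c "from h import *;show()"
python3 -m jog '[{"turn":[0,0,0.7],"offset":[0,0,0],"claw":0.0},{"turn":[0,0,0],"offset":[0,0,0],"claw":0.0}]' >/dev/null
python3 -c "from h import *;show()"
python3 -m jog '[{"turn":[0,0,0.7],"offset":[0,0,0],"claw":0.0},{"turn":[0,0,0],"offset":[0,0,0],"claw":0.0}]' >/dev/null
python3 -c "from h import *;show()"
```

```text
t 9.15 pos [ 0.4795 -0.188   0.0837] yaw_y -117.84 tilt [-0.0002  0.0001] F [-1.2 -0.6 -1.7] M [-0.234  0.342  0.051] w 8.6 g 25.0 j6 1.64
t 9.35 pos [ 0.4796 -0.188   0.0837] yaw_y -118.52 tilt [-0.0001  0.    ] F [-0.2 -1.8 -0.8] M [-0.297  0.418  0.014] w 9.1 g 25.0 j6 1.65
t 9.55 pos [ 0.4796 -0.1881  0.0837] yaw_y -119.22 tilt [-0.0001 -0.0001] F [-2.5 -2.6 -0.4] M [-0.539  0.605  0.092] w 9.0 g 25.0 j6 1.66
```

```bash
python3 -m jog '[{"turn":[0,0,0.7],"offset":[0,0,0],"claw":0.0},{"turn":[0,0,0],"offset":[0,0,0],"claw":0.0}]' >/dev/null
python3 -c "from h import *;show()"
python3 -m jog '[{"turn":[0,0,0.6],"offset":[0,0,0],"claw":0.0},{"turn":[0,0,0],"offset":[0,0,0],"claw":0.0}]' >/dev/null
python3 - <<'E'
from h import *
show();p=ctrl.camera_params("wrist");im,d=ctrl.capture("wrist");cv2.imwrite("pics/w2.png",im);s,_=show()
for r in ctrl.regions_of("wrist","key")[:1]: print(r["bbox"],r["confidence"])
E
```

```text
t 9.75 pos [ 0.4795 -0.1882  0.0837] yaw_y -119.92 tilt [-0.0003 -0.0003] F [-3.3 -4.1 -0.8] M [-0.903  0.86   0.109] w 8.6 g 25.0 j6 1.67
t 9.95 pos [ 0.4794 -0.1883  0.0837] yaw_y -120.51 tilt [-0.0005 -0.0004] F [-4.5 -5.2 -0.7] M [-1.146  1.047  0.081] w 8.9 g 25.0 j6 1.68
t 10.0 pos [ 0.4794 -0.1883  0.0837] yaw_y -120.5 tilt [-0.0005 -0.0004] F [-4.4 -6.5 -1.2] M [-1.211  0.974  0.171] w 8.5 g 25.0 j6 1.68
[274.0, 236.1, 294.1, 324.7] 0.79
```

View pics/w2.png

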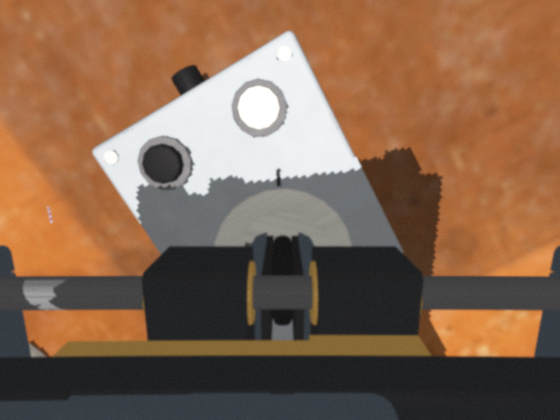

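The black stop mark at (279,177) lines up with the key's plane at column 282, and torque and side force are rising, so the key is at the clockwise stop. Next I turn it anticlockwise, watching the side load.

```bash
python3 -m jog '[{"turn":[0,0,-5],"offset":[0,-0.0002,0],"claw":0.0},{"turn":[0,0,-8],"offset":[0,-0.0002,0],"claw":0.0},{"turn":[0,0,-8],"offset":[0,-0.0002,0],"claw":0.0},{"turn":[0,0,-8],"offset":[0,0,0],"claw":0.0},{"turn":[0,0,0],"offset":[0,0,0],"claw":0.0}]' >/dev/null
python3 -c "from h import *;show()"
python3 -m jog '[{"turn":[0,0,-8],"offset":[0,0,0],"claw":0.0},{"turn":[0,0,-8],"offset":[0,0,0],"claw":0.0},{"turn":[0,0,0],"offset":[0,0,0],"claw":0.0}]' >/dev/null
python3 -c "from h import *;show()"
python3 -m jog '[{"turn":[0,0,-8],"offset":[0,0,0],"claw":0.0},{"turn":[0,0,0],"offset":[0,0,0],"claw":0.0}]' >/dev/null
python3 -c "from h import *;show()"
```

```text
t 10.55 pos [ 0.4801 -0.1875  0.0838] yaw_y -91.4 tilt [ 0.0005 -0.    ] F [-0.3 -0.1 -0.8] M [-0.026  0.152  0.029] w 9.1 g 25.0 j6 1.18
t 10.85 pos [ 0.4801 -0.1875  0.0838] yaw_y -75.61 tilt [0.0004 0.0001] F [-0.5  0.6 -1.2] M [-0.068  0.111 -0.034] w 8.8 g 25.0 j6 0.9
t 11.05 pos [ 0.48   -0.1874  0.0837] yaw_y -67.73 tilt [0.0002 0.0001] F [-0.2  0.1 -1.2] M [-0.091  0.152 -0.008] w 8.9 g 25.0 j6 0.76
```

```bash
python3 -m jog '[{"turn":[0,0,-8],"offset":[0,0,0],"claw":0.0},{"turn":[0,0,-8],"offset":[0,0,0],"claw":0.0},{"turn":[0,0,0],"offset":[0,0,0],"claw":0.0}]' >/dev/null
python3 -c "from h import *;show()"
python3 -m jog '[{"turn":[0,0,-5.5],"offset":[0,0,0],"claw":0.0},{"turn":[0,0,-3],"offset":[0,0,0],"claw":0.0},{"turn":[0,0,0],"offset":[0,0,0],"claw":0.0}]' >/dev/null
python3 -c "from h import *;show()"
python3 -m jog '[{"turn":[0,0,0],"offset":[0,0,-0.001],"claw":0.0},{"turn":[0,0,0],"offset":[0,0,-0.0007],"claw":0.0},{"turn":[0,0,0],"offset":[0,0,0],"claw":0.0}]' >/dev/null
python3 -c "from h import *;show()"
```

```text
t 11.35 pos [ 0.4797 -0.1873  0.0836] yaw_y -51.79 tilt [-0.0004  0.0003] F [-0.7  0.4 -0.2] M [ 0.096  0.273 -0.042] w 9.0 g 25.0 j6 0.49
t 11.65 pos [ 0.4797 -0.1873  0.0836] yaw_y -43.44 tilt [-0.0005  0.0003] F [-1.3  1.5 -0.5] M [ 0.377  0.383 -0.06 ] w 8.9 g 25.0 j6 0.34
t 11.95 pos [ 0.4799 -0.1875  0.0855] yaw_y -43.14 tilt [-0. -0.] F [-0.5  1.8 -0.7] M [0.167 0.486 0.03 ] w 8.7 g 25.0 j6 0.34
```

```bash
for i in 1 2 3; do python3 -m jog '[{"turn":[0,0,0],"offset":[0,0,-0.0005],"claw":0.0},{"turn":[0,0,0],"offset":[0,0,0],"claw":0.0}]' >/dev/null
python3 -c "from h import *;show()"; done
```

```text
t 12.15 pos [ 0.4799 -0.1875  0.0859] yaw_y -43.04 tilt [-0.0001  0.    ] F [-2.7  1.4  0. ] M [ 0.241  0.526 -0.07 ] w 8.8 g 25.0 j6 0.33
t 12.35 pos [ 0.4799 -0.1875  0.0865] yaw_y -43.01 tilt [-0.0001  0.    ] F [-2.2  2.4 -1. ] M [ 0.212  0.495 -0.026] w 9.1 g 25.0 j6 0.33
t 12.55 pos [ 0.4798 -0.1875  0.0869] yaw_y -42.99 tilt [-0.0002  0.0001] F [-2.   1.9 -1.2] M [ 0.294  0.59  -0.036] w 8.7 g 25.0 j6 0.33
```

```bash
for i in 1 2 3 4 5; do python3 -m jog '[{"turn":[0,0,0],"offset":[0,0,-0.001],"claw":0.0},{"turn":[0,0,0],"offset":[0,0,0],"claw":0.0}]' >/dev/null
python3 -c "from h import *;show()"; done
```

```text
t 12.75 pos [ 0.4799 -0.1875  0.088 ] yaw_y -43.0 tilt [-0.0001  0.0001] F [-2.4  2.5 -0. ] M [ 0.347  0.656 -0.05 ] w 8.9 g 25.0 j6 0.33
t 12.95 pos [ 0.4798 -0.1875  0.089 ] yaw_y -43.0 tilt [-0.0001  0.0001] F [-2.9  2.2  0.1] M [ 0.405  0.681 -0.029] w 9.0 g 25.0 j6 0.33
t 13.15 pos [ 0.4799 -0.1875  0.09  ] yaw_y -42.99 tilt [-0.0001  0.0001] F [-2.4  2.8  0.4] M [ 0.394  0.742 -0.053] w 9.0 g 25.0 j6 0.33
t 13.35 pos [ 0.4799 -0.1875  0.091 ] yaw_y -42.99 tilt [-0.0001  0.    ] F [-2.7  1.8  0.8] M [ 0.486  0.799 -0.066] w 8.8 g 25.0 j6 0.33
t 13.55 pos [ 0.4798 -0.1875  0.092 ] yaw_y -42.99 tilt [-0.0001  0.0001] F [-3.2  2.5 -0.6] M [ 0.5    0.873 -0.074] w 8.7 g 25.0 j6 0.33
```

The lift meets no vertical resistance, so the lugs are in the slot. I'll ease off the small side load and draw the key out.

```bash
python3 -m jog '[{"turn":[0,0,0],"offset":[0,-0.0005,-0.001],"claw":0.0},{"turn":[0,0,0],"offset":[0,0,-0.002],"claw":0.0},{"turn":[0,0,0],"offset":[0,0,0],"claw":0.0}]' >/dev/null
python3 -c "from h import *;show()"
python3 -m jog '[{"turn":[0,0,0],"offset":[0,0,-0.002],"claw":0.0},{"turn":[0,0,0],"offset":[0,0,-0.002],"claw":0.0},{"turn":[0,0,0],"offset":[0,0,-0.002],"claw":0.0},{"turn":[0,0,0],"offset":[0,0,0],"claw":0.0}]' >/dev/null
python3 -c "from h import *;show()"
python3 -m jog '[{"turn":[0,0,0],"offset":[0,0,-0.003],"claw":0.0},{"turn":[0,0,0],"offset":[0,0,-0.005],"claw":0.0},{"turn":[0,0,0],"offset":[0,0,-0.03],"claw":0.0},{"turn":[0,0,0],"offset":[0,0,-0.04],"claw":0.0},{"turn":[0,0,0],"offset":[0,0,-0.03],"claw":0.0},{"turn":[0,0,0],"offset":[0,0,0],"claw":0.0}]' >/dev/null
python3 - <<'E'
from h import *
s,M=show();im,d=ctrl.capture("scene");cv2.imwrite("pics/s3.png",cv2.resize(im[180:320,220:400],None,fx=3,fy=3))
p=ctrl.camera_params("scene")
for r in ctrl.regions_of("scene","key")[:2]:
    v,u=np.nonzero(r["mask"]&(d>0));P=np.array([at_d(p,(a,b),d[b,a]) for a,b in zip(u,v)]);print(r["confidence"],r["bbox"],P.min(0),P.max(0))
E
```

```text
t 13.85 pos [ 0.4799 -0.1873  0.0953] yaw_y -42.99 tilt [ 0.0006 -0.0003] F [-1.5  2.2  0.8] M [ 0.165  0.391 -0.047] w 9.4 g 25.0 j6 0.33
t 14.25 pos [ 0.48   -0.1874  0.1014] yaw_y -42.99 tilt [ 0.001  -0.0005] F [ 0.1  0.4 -0.4] M [-0.068  0.109  0.017] w 8.6 g 25.0 j6 0.33
t 14.85 pos [ 0.4816 -0.188   0.2133] yaw_y -42.99 tilt [ 0.0061 -0.0027] F [ 0.3  0.  -0.5] M [-0.079  0.132  0.007] w 8.6 g 25.0 j6 0.33
```

View pics/s3.png

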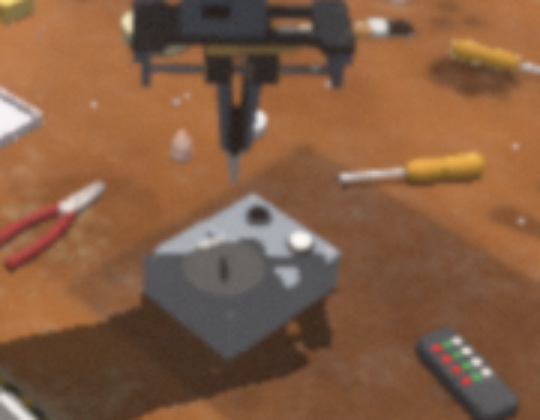

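The key is out of the lock and held in the fingers at (235,165). Nothing else has moved. Now I carry it to the tray on a slight outward arc.

```bash
python3 -m jog '[{"turn":[0,0,0],"offset":[0.0175,-0.011,0],"claw":0.0},{"turn":[0,0,0],"offset":[0.035,-0.0215,0],"claw":0.0},{"turn":[0,0,0],"offset":[0.035,-0.0215,0],"claw":0.0},{"turn":[0,0,0],"offset":[0.035,-0.0215,0],"claw":0.0},{"turn":[0,0,0],"offset":[0.035,-0.0215,0],"claw":0.0},{"turn":[0,0,0],"offset":[0.0175,-0.011,0],"claw":0.0},{"turn":[0,0,0],"offset":[0.0205,-0.038,0],"claw":0.0}]' >/dev/null
python3 -m jog '[{"turn":[0,0,0],"offset":[0.0205,-0.038,0],"claw":0.0},{"turn":[0,0,0],"offset":[0.0205,-0.038,0],"claw":0.0},{"turn":[0,0,0],"offset":[0.0205,-0.038,0],"claw":0.0},{"turn":[0,0,0],"offset":[0.01,-0.019,0],"claw":0.0},{"turn":[0,0,0],"offset":[0.01,-0.019,0],"claw":0.0},{"turn":[0,0,0],"offset":[0,0,0],"claw":0.0},{"turn":[0,0,0],"offset":[0,0,0],"claw":0.0}]' >/dev/null
python3 - <<'E'
from h import *
s,M=show();togo(M,s,[.4515,.2165,.075]);print(M.round(4))
E
```

```text
t 16.35 pos [0.4498 0.2186 0.2079] yaw_y -42.93 tilt [-0.0017 -0.0008] F [ 0.7 -0.2 -1.2] M [-0.171  0.057  0.014] w 8.6 g 25.0 j6 1.16
tool offset to go [-1.000e-04  2.700e-03  1.329e-01]
[[ 6.811e-01  7.322e-01 -1.700e-03]
 [ 7.322e-01 -6.811e-01 -8.000e-04]
 [-1.700e-03 -7.000e-04 -1.000e+00]]
```

```bash
python3 -m jog '[{"turn":[0,0,0],"offset":[0,0.0015,0.04],"claw":0.0},{"turn":[0,0,0],"offset":[0,0.0012,0.04],"claw":0.0},{"turn":[0,0,0],"offset":[0,0,0.04],"claw":0.0},{"turn":[0,0,0],"offset":[0,0,0.015],"claw":0.0},{"turn":[0,0,0],"offset":[0,0,0.007],"claw":0.0},{"turn":[0,0,0],"offset":[0,0,0],"claw":0.0},{"turn":[0,0,0],"offset":[0,0,0],"claw":0.0}]' >/dev/null
python3 -c "from h import *;show()"
for i in 1 2 3; do python3 -m jog '[{"turn":[0,0,0],"offset":[0,0,0.001],"claw":0.0},{"turn":[0,0,0],"offset":[0,0,0],"claw":0.0}]' >/dev/null
python3 -c "from h import *;show()"; done
```

```text
t 17.05 pos [0.4531 0.2167 0.0677] yaw_y -43.02 tilt [0.0009 0.0004] F [0.7 0.9 0.2] M [-0.118  0.098  0.003] w 8.7 g 25.0 j6 1.15
t 17.25 pos [0.4529 0.2169 0.0667] yaw_y -42.99 tilt [0.0013 0.0005] F [ 0.3  0.3 -0.8] M [-0.103  0.022  0.005] w 9.2 g 25.0 j6 1.15
t 17.45 pos [0.4525 0.2169 0.0652] yaw_y -42.99 tilt [0.0004 0.0002] F [-0.6 -0.4 -0.5] M [-0.14   0.189  0.059] w 9.0 g 25.0 j6 1.15
t 17.65 pos [0.4524 0.2168 0.0639] yaw_y -42.99 tilt [-0.0001 -0.    ] F [ 0.2  0.3 -1.1] M [-0.099  0.099 -0.045] w 9.0 g 25.0 j6 1.15
```

```bash
python3 -m jog '[{"turn":[0,0,0],"offset":[0,0,0.002],"claw":0.0},{"turn":[0,0,0],"offset":[0,0,0.002],"claw":0.0},{"turn":[0,0,0],"offset":[0,0,0],"claw":0.0}]' >/dev/null
python3 -c "from h import *;show()"
for i in 1 2 3; do python3 -m jog '[{"turn":[0,0,0],"offset":[0,0,0.0008],"claw":0.0},{"turn":[0,0,0],"offset":[0,0,0],"claw":0.0}]' >/dev/null
python3 -c "from h import *;show()"; done
```

```text
t 17.95 pos [0.4522 0.2167 0.0596] yaw_y -42.99 tilt [-0.0005 -0.0002] F [ 0.7  0.  -1.3] M [-0.159  0.156 -0.06 ] w 8.7 g 25.0 j6 1.15
t 18.15 pos [0.4524 0.2168 0.059 ] yaw_y -42.99 tilt [-0.0001 -0.0001] F [0.4 0.6 0.6] M [-0.056  0.13  -0.021] w 8.9 g 25.0 j6 1.15
t 18.35 pos [0.4524 0.2168 0.0583] yaw_y -42.99 tilt [-0.0001 -0.    ] F [ 0.6  0.4 -0.6] M [-0.127  0.064  0.013] w 8.9 g 25.0 j6 1.15
t 18.55 pos [0.4525 0.2168 0.0576] yaw_y -42.99 tilt [0.0001 0.    ] F [-0.1 -0.1  0.1] M [-0.117  0.156 -0.066] w 9.0 g 25.0 j6 1.15
```

```bash
for i in 1 2 3; do python3 -m jog '[{"turn":[0,0,0],"offset":[0,0,0.0005],"claw":0.0},{"turn":[0,0,0],"offset":[0,0,0],"claw":0.0}]' >/dev/null
python3 -c "from h import *;show()"; done
```

```text
t 18.75 pos [0.4526 0.2168 0.0575] yaw_y -42.99 tilt [-0.0001 -0.    ] F [-4.7 -2.9 12.7] M [-0.482  0.902  0.045] w 8.7 g 25.0 j6 1.15
t 18.95 pos [0.4527 0.2169 0.0574] yaw_y -42.99 tilt [-0.0001 -0.    ] F [-7.4 -2.1 24.3] M [-0.589  1.42   0.044] w 8.8 g 25.0 j6 1.15
t 19.15 pos [0.4528 0.2171 0.0572] yaw_y -42.99 tilt [0.0002 0.0002] F [-7.7 -1.3 29.2] M [-0.517  1.784  0.019] w 9.0 g 25.0 j6 1.15
```

```bash
python3 -m jog '[{"turn":[0,0,0],"offset":[0,0,-0.0012],"claw":0.0},{"turn":[0,0,0],"offset":[0,0,0],"claw":0.0}]' >/dev/null
python3 -c "from h import *;show()"
python3 -m jog '[{"turn":[0,0,0],"offset":[0,0,0],"claw":0.0},{"turn":[0,0,0],"offset":[0,0,0],"claw":0.0},{"turn":[0,0,0],"offset":[0,0,0],"claw":0.0}]' 3 >/dev/null
python3 -c "from h import *;show()"
```

```text
t 19.35 pos [0.4525 0.2169 0.0574] yaw_y -42.99 tilt [0.0004 0.0002] F [ 0.1 -0.   0.4] M [-0.046  0.058  0.007] w 9.0 g 25.0 j6 1.15
t 19.65 pos [0.4525 0.2168 0.0572] yaw_y -42.99 tilt [-0.     -0.0001] F [-0.6 -0.7  4.9] M [-0.314  0.172  0.038] w 9.2 g 3.0 j6 1.15
```

```bash
python3 -m jog '[{"turn":[0,0,0],"offset":[0,0,0],"claw":0.0095},{"turn":[0,0,0],"offset":[0,0,0],"claw":0.01},{"turn":[0,0,0],"offset":[0,0,0],"claw":0.0105},{"turn":[0,0,0],"offset":[0,0,0],"claw":0.011},{"turn":[0,0,0],"offset":[0,0,0],"claw":0.012},{"turn":[0,0,0],"offset":[0,0,0],"claw":0.013},{"turn":[0,0,0],"offset":[0,0,0],"claw":0.013}]' 3 >/dev/null
python3 - <<'E'
from h import *
s,M=show();im,d=ctrl.capture("scene");cv2.imwrite("pics/s4.png",cv2.resize(im[140:260,130:290],None,fx=4,fy=4,interpolation=cv2.INTER_CUBIC))
E
```

```text
t 20.35 pos [0.4524 0.2168 0.0572] yaw_y -42.99 tilt [0. 0.] F [-0.5 -0.1 -0.3] M [-0.092  0.117 -0.054] w 12.8 g 0.0 j6 1.15
```

View pics/s4.png

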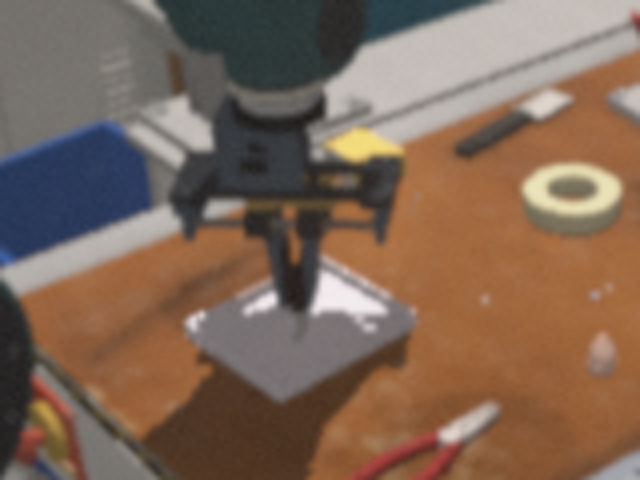

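The key stands on the tray floor at about (298,325), and the fingers read no force. I'll open wide and lift straight up.

```bash
python3 -m jog '[{"turn":[0,0,0],"offset":[0,0,0],"claw":0.02},{"turn":[0,0,0],"offset":[0,0,0],"claw":0.03},{"turn":[0,0,0],"offset":[0,0,0],"claw":0.04},{"turn":[0,0,0],"offset":[0,0,0],"claw":0.05},{"turn":[0,0,0],"offset":[0,0,0],"claw":0.05},{"turn":[0,0,0],"offset":[0,0,-0.01],"claw":0.05},{"turn":[0,0,0],"offset":[0,0,-0.02],"claw":0.05},{"turn":[0,0,0],"offset":[0,0,-0.03],"claw":0.05}]' >/dev/null
python3 -m jog '[{"turn":[0,0,0],"offset":[0,0,-0.04],"claw":0.05},{"turn":[0,0,0],"offset":[0,0,-0.04],"claw":0.05},{"turn":[0,0,0],"offset":[0,0,0],"claw":0.05},{"turn":[0,0,0],"offset":[0,0,0],"claw":0.05}]' >/dev/null
python3 - <<'E'
from h import *
s,M=show();im,d=ctrl.capture("scene");cv2.imwrite("pics/s5.png",cv2.resize(im[140:260,130:290],None,fx=4,fy=4,interpolation=cv2.INTER_CUBIC))
p=ctrl.camera_params("scene")
for r in ctrl.regions_of("scene","key")[:2]:
    v,u=np.nonzero(r["mask"]&(d>0));P=np.array([at_d(p,(a,b),d[b,a]) for a,b in zip(u,v)]);print(r["confidence"],r["bbox"],P.min(0).round(3),P.max(0).round(3))
E
```

```text
t 21.6 pos [0.4527 0.2169 0.1985] yaw_y -42.99 tilt [0.0021 0.0009] F [-1.  -0.2 -0.5] M [-0.083  0.156  0.003] w 50.1 g 0.0 j6 1.15
```

View pics/s5.png

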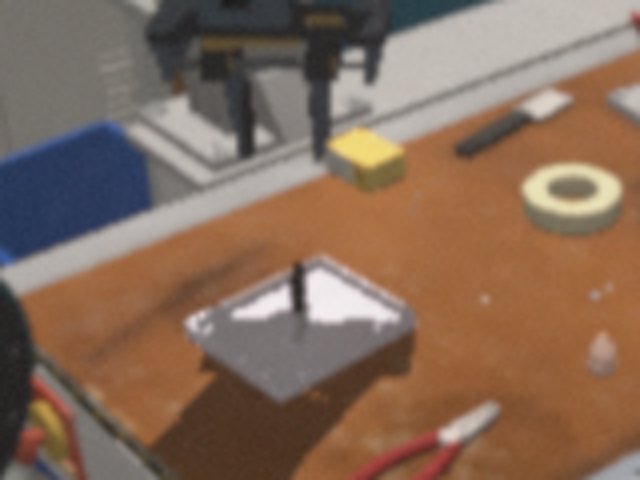

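The key stands upright and still in the middle of the tray at (298,300). The gripper is well clear and the other things lie where they were, so I'm handing in.

```bash
python3 -c "from station import ctrl;print(ctrl.close_job())"
```

```text
the job is handed in; nothing more can be done
None
```

The key was turned to the clockwise stop, then back anticlockwise to the slot (key angle about -0.85), drawn out with only a few newtons of side load, and set standing in the tray; the job is handed in at about 22 s.

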